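# Click the channel selector round to the lit lamp and store it

### The job

On the aluminium switch unit, push the black selector handle round with a fingertip, click by click, until its white pointer sits in the click at the lamp that is lit green; only then press the red button next to it fully down and let it come back up. Push gently and never grip, pinch or lift anything, and leave the loose things on and around the unit as they are.

Things in the scene. Friction and masses are not known exactly. Their poses are not given: they have to be found in the camera images.
- switchbox: aluminium instrument case, fixed to the bench, 180 (x) x 300 (y) x 90 mm high; origin at the centre of its underside, z up. Its flat top carries, in its own axes, the selector's axis at x 0, y +60 mm and the red button at x 0, y -100 mm.
- selector_axis (a point): point on the selector's vertical turning axis, 26 mm above the case's top, at the middle of the handle's height
- selector_grip (a point): point in the black bar handle of the selector, at its middle height (26 mm above the case's top), on the pointer side 36 mm from the turning axis. The bar, with a white line along its top, is 12 mm thick and reaches from 20 mm behind the axis to 46 mm in front of it (the pointer end), from 10 to 42 mm above the case's top; under it is a round black disc, 52 mm diameter, 10 mm high
- selector (a joint): turn of the selector, rad: 0 in the middle click (pointer along the case's +x), growing clockwise seen from above. Nine clicks 30 degrees apart from -120 to +120, a black tick at each, stops at 2.16 rad. Leaving a click takes about 0.14 N m (4 N on the handle 36 mm out); past the ridge half-way it snaps by itself into the next. It starts in one of the three middle clicks.
- selector_aim (a point): imaginary point turning with the selector: on the pointer's line 64 mm from the axis, 8 mm above the case's top, so that it lies over a lamp when the pointer is at that lamp
- lamp_top (a point): top centre of the one lamp that is lit bright green: round, 15 mm diameter, 8 mm high on the case's top. Six such lamps (five of them dark) stand 64 mm from the axis, at the clicks -120, -90, -60, +60, +90 and +120 degrees; which one is lit changes.
- store (a joint): travel of the red button, m: 0 up, 0.006 fully down; sprung, about 5 N takes it fully down
- store_top (a point): centre of the top face of the red button (32 mm diameter), 20 mm above the case's top when up; the black collar round it is 10 mm high
- star_knob: loose black five-lobed clamping knob with a steel foot, about 38 mm across and 24 mm high, standing on the case; origin under its centre
- coupling: loose orange hose coupling, 30 mm diameter, 50 mm high, standing on the case; origin under its centre
- mug: loose blue mug, 80 mm diameter, 90 mm high, beside the case at the selector's end; origin under its centre
- jar: loose amber glass jar with a black cap, 60 mm diameter, 75 mm high, beside the case at the button's end; origin under its centre
- screwdriver: loose screwdriver lying on the bench on the robot's side of the case
- wrench: loose wrench lying on the bench on the robot's side of the case
- parts_tray: loose green open tray, 110 x 80 x 35 mm, on the bench at the button's end of the case; origin under its centre

How it is judged:
By the outcome, as a careful person would: the job done as asked, in the order asked, and still so for the second after the job is handed in, with the robot touching nothing.
It also fails if it takes over 58 s, if anything falls off the work surface, if the arm or the gripper's body presses on something with over 40 N, if the wrist force passes 120 N, or if a joint passes its speed limit or range.

### The arm

A 6-joint arm with a two-finger parallel gripper is mounted at the origin on the work surface. World frame = base frame: x ahead of the robot, y to its left, z up, the work surface at z = 0. Lengths are in mm, angles in rad, forces in N, time in s.
With the tool pointing down it reaches from about 275 to 850 mm from the base axis. Payload 19 kg.
Tool frame: the origin (TCP) lies at the very end of the fingers, on their centre line; the grasp point (between the pads) lies 19 mm behind it; z points along the fingers, y is the direction in which the jaws open and shut (so a half turn about z gives the same grasp; the last joint's range is limited). The gripper opens to 85 mm and grips with 20 to 120 N. Pads are 22 mm wide; open, the fingers measure 114 mm over their backs; the gripper's body (76 mm by 85 mm) begins 54 mm behind the grasp point. The pads swing forward as they close: fully open they stand 13 mm farther back than shut.
Start: joints at [-1.282, 0.15, 1.437, -0, 1.554, -0.134], TCP at [235.903, -524.347, 231.267] pointing down, gripper open.
Joint ranges: [-2.8, 2.8], [-0.68, 2.1], [0.12, 2.68], [-1.39, 4.53], [0.16, 2.79], [-2.81, 2.81]. Speed limits (rad/s): [1.89, 1.89, 2.22, 3.01, 3.01, 3.01].

### API

Orientations are given as a unit quaternion [x, y, z, w].
In Python, from cell import ctrl gives the robot as it stands. The module is installed in compiled form; this text tells all that it offers.
- The arm moves only by the shell command python3 -m handwheel 'ROWS'. ROWS is JSON, a list of rows, each a list of 7 numbers: the shift along the tool's x, y, z in m, then the turn, a rotation vector about the tool's x, y, z in rad, then the closure, from 0 (fully open) to 1 (shut). A call has 1 to 20 rows; each row is the pose to reach, as a shift and turn from the pose measured when the call began, along the tool's axes at that moment; what a row does not reach only later rows make up. A row lasts 1/12 s, in which the tool goes at most 41.7 mm and 7.16 degrees, less where a joint would pass 70% of its speed; a pose out of reach is approached as far as the arm can. A call with a gripper value outside its range is refused whole. The fingers move at their own pace and stop on an object; the grip force is fixed at half the most. Time passes only in rows, so rows that repeat a pose let the fingers close. It gives the time, the measured TCP pose, the force and the opening at its end, in the units of the state.
- ctrl.get_state(): the state, without advancing time (a new reading comes with each control period).
- ctrl.grab_frame(name): name is "scene" or "top" or "wrist"; returns the picture (384x512x3 uint8, blue, green, red); there is no depth.
- ctrl.camera_info(name): a dict with "intrinsics" (3x3 intrinsics, pixels), "k1" (the pictures are not rectified: a ray, as slopes to the right and down, at radius r is drawn at 1 + k1 r^2 times it, then the intrinsics apply), "R" (3x3) and "t" (3): a world point X has camera coordinates R X + t. Camera axes: x right, y down, z forward; pixel columns grow to the right and rows downward; lengths in mm; the calibration is good to about 2 mm. A picture is of the moment at which its call begins: read the wrist's pose just before it. camera_info takes no time and is no camera call; for the wrist camera it gives the pose at the moment of the call.
- ctrl.job_done(): hands the job in, once; it reports no verdict.
The state is a dict: "time": time; "joint_positions": joint angles; "qvel": joint speeds; "effort": joint torques, N m; "position": TCP position; "eef_rot": TCP orientation; "force": force on the tool from outside, world axes, zero at the start; "torque": the same for the moment, N m; "width": finger opening in mm.
Only numpy, scipy, OpenCV 4.12 (cv2) and the standard library are available. Lean on these libraries where they do the work, as an engineer would, in place of code of your own. Each camera call takes 0.05 s, during which the arm holds its last target. There are 200 camera calls.

## Working session

There is one attempt and no reset: what is moved stays moved. The work goes in short steps, Python scripts to look and compute and a shell command to move; the robot and the scene stay as the last step left them, time stands still between calls to the robot, and variables do not carry over. Pictures are saved under pics/ and viewed, about 8 in all and at most 12, crops included, and the job is handed in when it is done.

```bash
mkdir -p pics
cat > h.py <<'E'
import numpy as np, cv2, json
from cell import ctrl
from scipy.spatial.transform import Rotation as Ro
def snap(n,f):
    i=ctrl.camera_info(n); im=ctrl.grab_frame(n); cv2.imwrite('pics/'+f+'.png',im); return i,im
def ray(i,u,v):
    K=np.array(i['intrinsics']);k=i['k1'];R=np.array(i['R']);t=np.array(i['t'])
    p=np.linalg.solve(K,[u,v,1])[:2];q=p.copy()
    for _ in range(30): q=p/(1+k*(q@q))
    return -R.T@t, R.T@np.array([q[0],q[1],1])
def at(i,u,v,z):
    o,d=ray(i,u,v); return o+d*(z-o[2])/d[2]
def proj(i,X):
    K=np.array(i['intrinsics']);c=np.array(i['R'])@X+np.array(i['t']);q=c[:2]/c[2]
    q=q*(1+i['k1']*(q@q)); return (K@[q[0],q[1],1])[:2]
def shift(s,X):  # world target -> tool-axes shift
    return Ro.from_quat(s['eef_rot']).inv().apply(np.array(X)-s['position'])/1000
E
python3 - <<'E'
from h import *
s=ctrl.get_state();print(s)
ims=[snap(n,n+'0')[1] for n in('top','scene')]
cv2.imwrite('pics/t2.png',cv2.resize(ims[0],(800,600),interpolation=3))
cv2.imwrite('pics/s2.png',cv2.resize(ims[1],(800,600),interpolation=3))
for n in('top','scene'):
    i=ctrl.camera_info(n);print(n,-np.array(i['R']).T@i['t'],i['R'][2])
E
```

```text
{'time': 0.0, 'joint_positions': array([-1.28201650e+00,  1.50954229e-01,  1.43804334e+00,  1.32298050e-05,
        1.55375472e+00, -1.34008954e-01]), 'qvel': array([ 4.38185810e-04,  2.15284956e-04,  7.25256051e-05,  4.61584067e-05,
        6.25429865e-06, -1.78364827e-03]), 'effort': array([ 1.29851374e-03, -7.13044596e+01, -5.70875931e+01, -6.43437329e-05,
        8.87175120e-03,  3.96712483e-05]), 'position': array([ 235.83772008, -524.14649919,  230.68741339]), 'eef_rot': array([ 9.77739149e-01,  2.09823306e-01, -3.82305011e-05, -5.78592549e-04]), 'force': array([-0.40253454, -0.3043464 , -0.3131726 ]), 'torque': array([ 0.01889578, -0.02673912,  0.0092609 ]), 'width': 85.4837319712584}
top [477.31968787  20.91820867 983.87443199] [ 0.07270932 -0.01413072 -0.99725307]
scene [1130.12458286 -308.99087327  710.03732407] [-0.63005712  0.37611078 -0.67938848]
```

View pics/t2.png

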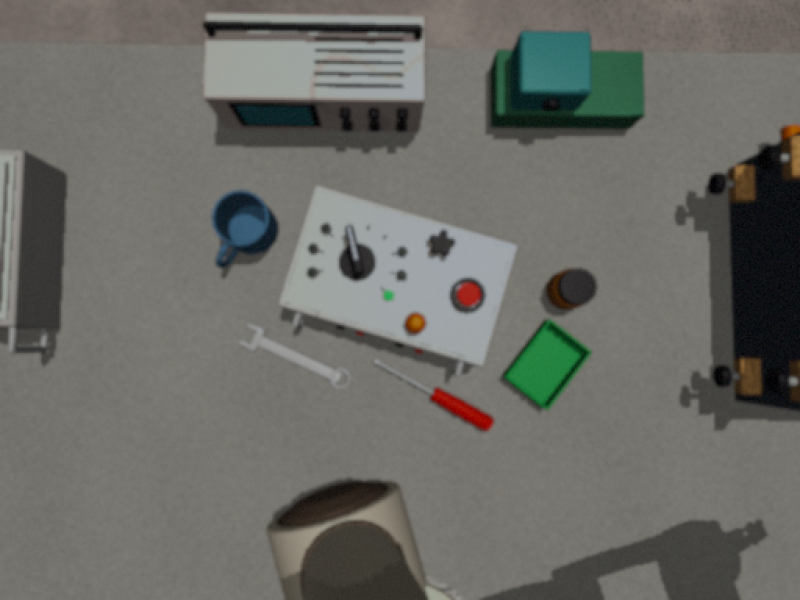

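View pics/s2.png

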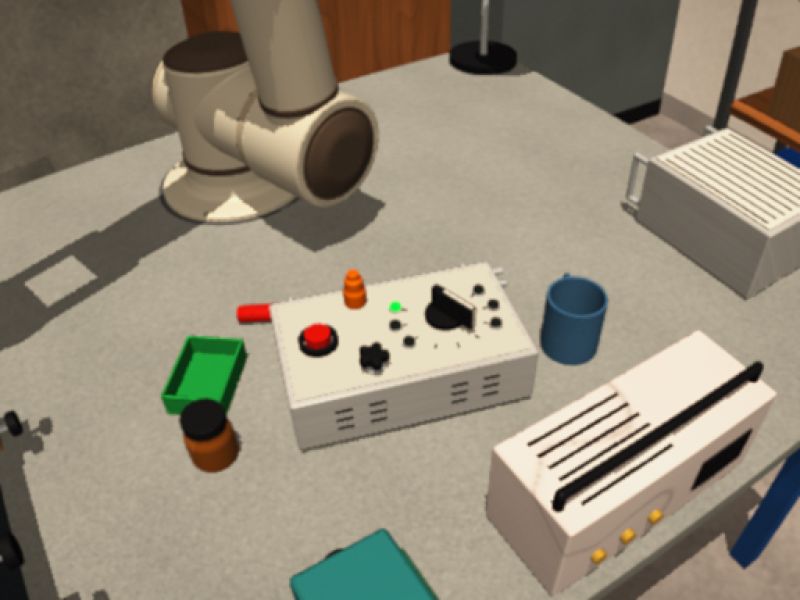

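The top view (800 px scale) shows the case with corners at about (317,186), (517,243), (484,365) and (280,305). The selector axis is near (357,262) with the pointer up-left at (351,228), which suggests −30°. The lit lamp at (388,296) would be +120°, the button is at (468,294), the coupling at (415,322) and the knob at (441,243). The scene view agrees. Next I'll fit the case pose.

```bash
cat > fit.py <<'E'
from h import *
from scipy.optimize import least_squares
obs=[]
def W(p,l): c,s=np.cos(p[2]),np.sin(p[2]); return np.array([p[0]+c*l[0]-s*l[1],p[1]+s*l[0]+c*l[1],l[2]])
def ang(a,r=64): a=np.radians(a); return [r*np.cos(a),60-r*np.sin(a)]
def blob(im,col,box):
    b,g,r=[im[...,k].astype(float) for k in range(3)]
    m=((g>150)&(g>1.6*r)&(g>1.6*b)) if col=='g' else ((r>150)&(r>2.2*g)&(r>2.2*b))
    z=np.zeros_like(m);x0,y0,x1,y1=box;z[y0:y1,x0:x1]=1;m&=z
    v,u=np.nonzero(m);return u.mean(),v.mean(),len(u)
E
python3 - <<'E'
from fit import *
T=cv2.imread('pics/top0.png');S=cv2.imread('pics/scene0.png')
it=ctrl.camera_info('top');is_=ctrl.camera_info('scene')
k=.64
g=[blob(T,'g',(240,180,256,200)),blob(S,'g',(245,188,265,205))]
r=[blob(T,'r',(285,175,315,200)),blob(S,'r',(190,200,222,230))]
print(g,r)
ct=[(317,186,90,150),(517,243,90,-150),(484,365,-90,-150),(280,305,-90,150)]
L=[(it,g[0],[*ang(120),97],2),(is_,g[1],[*ang(120),97],2),(it,r[0],[0,-100,110],2),(is_,r[1],[0,-100,107],1)]
L+=[(it,(u*k,v*k),[x,y,90],1) for u,v,x,y in ct]
f=lambda p:np.concatenate([w*(proj(i,W(p,l))-np.array(o[:2])) for i,o,l,w in L])
R=least_squares(f,[480,60,-.3]);print(R.x,np.degrees(R.x[2]));print(f(R.x).reshape(-1,2).round(1))
p=R.x;np.save('p.npy',p);print('axis',W(p,[0,60,116]),'btn',W(p,[0,-100,110]))
for im,i,n in((T,it,'a'),(S,is_,'b')):
    for a in(-30,0,-60,60,90,120):
        for l in([*ang(a,46),132],):
            q=proj(i,W(p,l));cv2.circle(im,tuple((q*16).astype(int)),12,(255,0,255) if a==-30 else (255,255,0),1,cv2.LINE_AA,4)
    q=proj(i,W(p,[0,60,132]));c=q.astype(int)
    cr=im[c[1]-65:c[1]+65,c[0]-60:c[0]+110];cv2.imwrite('pics/c'+n+'.png',cv2.resize(cr,None,fx=4,fy=4,interpolation=3))
cv2.imwrite('pics/cc.png',cv2.resize(np.hstack([cv2.imread('pics/ca.png'),cv2.imread('pics/cb.png')]),(800,306)))
E
```

```text
[(np.float64(248.0), np.float64(189.0), 21), (np.float64(252.58536585365854), np.float64(195.8780487804878), 41)] [(np.float64(299.56349206349205), np.float64(187.84126984126985), 126), (np.float64(202.44767441860466), np.float64(213.56976744186048), 172)]
[ 5.76948941e+02  2.55725361e+00 -2.77844138e-01] -15.9192964569723
[[ 1.4 -1.1]
 [-0.8 -2.7]
 [ 0.8 -0.8]
 [-0.1 -0.6]
 [-1.9 -2. ]
 [ 0.9 -0. ]
 [-0.2  0.8]
 [-2.3  0.1]]
axis [593.40592767  60.25619297 116.        ] btn [549.5206309 -93.6076453 110.       ]
```

View pics/cc.png

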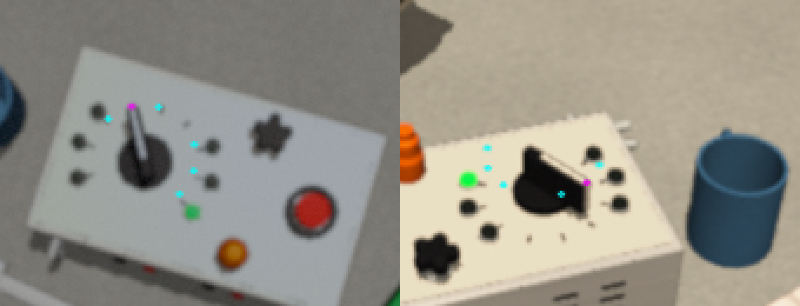

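The overlay at −30° (magenta) sits exactly on the pointer end in both views, so the selector starts at −30 and the target is +120. Next I'll compute a viewing pose above the case.

Run:
```python
from h import *
s=ctrl.get_state()
print(shift(s,[560,10,290]))
i=ctrl.camera_info('wrist');c=-np.array(i['R']).T@i['t'];print(c,i['R'],shift(s,c))
```

```text
[ 0.51479582 -0.35419164 -0.05879003]
[ 309.24078338 -491.50637425  374.34656724] [[ 0.41134987 -0.91147675 -0.00118573]
 [-0.86507789 -0.39081916  0.3144847 ]
 [-0.2871089  -0.1283375  -0.9492618 ]] [ 0.08034982  0.00017045 -0.14356827]
```

Run:
```python
from h import *
print(shift(ctrl.get_state(),[575,55,290]))
```

```text
[ 0.54693966 -0.3890739  -0.05874918]
```

```bash
python3 -m handwheel '[[0.547,-0.389,-0.059,0,0,-1.395,1],[0.547,-0.389,-0.059,0,0,-1.395,1],[0.547,-0.389,-0.059,0,0,-1.395,1],[0.547,-0.389,-0.059,0,0,-1.395,1],[0.547,-0.389,-0.059,0,0,-1.395,1],[0.547,-0.389,-0.059,0,0,-1.395,1],[0.547,-0.389,-0.059,0,0,-1.395,1],[0.547,-0.389,-0.059,0,0,-1.395,1],[0.547,-0.389,-0.059,0,0,-1.395,1],[0.547,-0.389,-0.059,0,0,-1.395,1],[0.547,-0.389,-0.059,0,0,-1.395,1],[0.547,-0.389,-0.059,0,0,-1.395,1],[0.547,-0.389,-0.059,0,0,-1.395,1],[0.547,-0.389,-0.059,0,0,-1.395,1],[0.547,-0.389,-0.059,0,0,-1.395,1],[0.547,-0.389,-0.059,0,0,-1.395,1],[0.547,-0.389,-0.059,0,0,-1.395,1],[0.547,-0.389,-0.059,0,0,-1.395,1],[0.547,-0.389,-0.059,0,0,-1.395,1],[0.547,-0.389,-0.059,0,0,-1.395,1]]'
python3 - <<'E'
from h import *
s=ctrl.get_state();print(s['position'],s['qvel'].round(3),Ro.from_quat(s['eef_rot']).as_matrix()[:,0],s['joint_positions'])
i,im=snap('wrist','w1');import pickle;pickle.dump(i,open('w1.pkl','wb'))
cv2.imwrite('pics/w1b.png',cv2.resize(im,(800,600),interpolation=3))
E
```

```text
time: 1.77
position: [574.6, 54.0, 290.0]
eef_rot: [0.615, 0.789, 0.0, -0.001]
force: [-0.0, -0.1, -0.5]
width: -0.4
[574.62162591  53.97365055 290.03839045] [-0.012 -0.008 -0.001  0.003 -0.002  0.003] [-2.43736648e-01  9.69840989e-01  9.49623985e-04] [-4.02230059e-02  1.43235363e-01  1.32853270e+00  7.37854957e-04
  1.67069297e+00 -2.86366989e-01]
```

View pics/w1b.png

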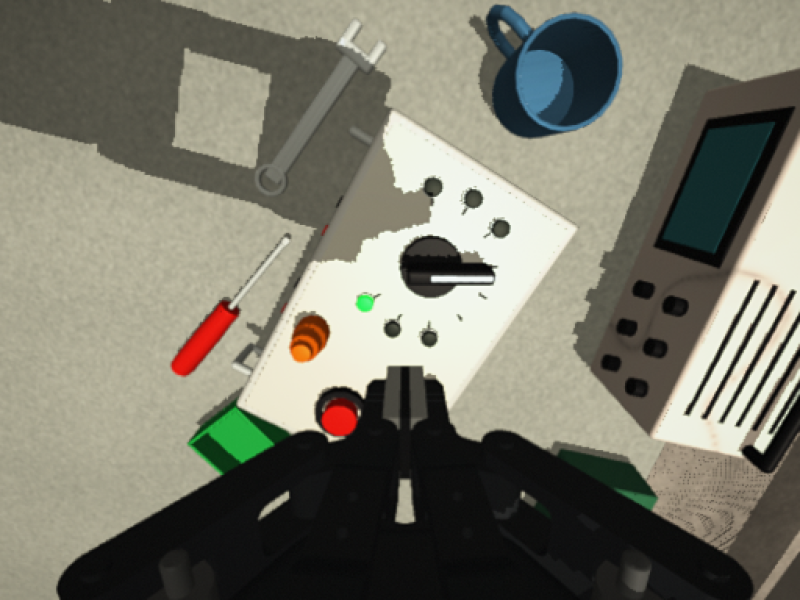

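The wrist view (800 px scale) shows the green lamp at (364,302) and dark lamps at (433,186), (473,198), (501,228), (392,328) and (429,337). The button top is at (340,419), the pointer tip at (494,278) and the case corners at (390,108) and (577,230). I'll refit with these.

Run:
```python
from fit import *
import pickle
i=pickle.load(open('w1.pkl','rb'));im=cv2.imread('pics/w1.png');k=.64
g=blob(im,'g',(220,180,245,205));r=blob(im,'r',(195,250,240,285));print(g,r)
L=[(g,[*ang(120),97]),(r,[0,-100,109])]
L+=[((u*k,v*k),[*ang(a),98]) for u,v,a in((433,186,-120),(473,198,-90),(501,228,-60),(429,337,60),(392,328,90))]
L+=[((390*k,108*k),[-90,150,90]),((577*k,230*k),[90,150,90])]
f=lambda p:np.concatenate([proj(i,W(p,l))-np.array(o[:2]) for o,l in L])
R=least_squares(f,np.load('p.npy'));p=R.x;print(p,np.degrees(p[2]));print(f(p).reshape(-1,2).round(1))
np.save('p.npy',p)
A=W(p,[0,60,116]);print('axis',A,'btn',W(p,[0,-100,110]))
a=at(i,494*k,278*k,132)-A;print('tip',a,'sel',np.degrees(p[2]-np.arctan2(a[1],a[0])))
```

```text
(np.float64(233.10309278350516), np.float64(193.659793814433), 97) (np.float64(216.59171597633136), np.float64(268.8757396449704), 338)
[ 5.77546385e+02  2.49584232e+00 -2.84643651e-01] -16.30887987350802
[[-0.3  0.5]
 [-0.3 -0.4]
 [-0.4  0.5]
 [-0.   0.4]
 [-0.3  0.6]
 [-0.6  1.5]
 [-0.4  1.2]
 [ 0.1 -1.8]
 [ 2.2 -1.7]]
axis [594.39531267  60.08154923 116.        ] btn [549.46483921 -93.48033587 110.        ]
tip [44.266441   11.15445224 16.        ] sel -30.452082510339192
```

The fit is within about 1.5 px (roughly 1 mm): axis (594.4, 60.1), button (549.5, −93.5), selector −30.5°. I'll go beside the handle on its counter-clockwise side with the flat of the closed fingers, then descend to z = 110.

```bash
cat >> h.py <<'E'
P=np.load('p.npy');A=np.array([594.4,60.1])
def target(sel,d,r=34,z=110):
    th=P[2]-np.radians(sel);u=np.array([np.cos(th),np.sin(th)]);n=np.array([-u[1],u[0]])
    return np.r_[A+r*u+d*n,z],np.degrees(th)+90
def go(s,sel,d,r=34,z=110):
    X,psi=target(sel,d,r,z);m=Ro.from_quat(s['eef_rot']).as_matrix()
    Rt=np.array([[np.cos(np.radians(psi)),np.sin(np.radians(psi)),0],[np.sin(np.radians(psi)),-np.cos(np.radians(psi)),0],[0,0,-1]]).T
    Rt=np.column_stack([[np.cos(np.radians(psi)),np.sin(np.radians(psi)),0],[np.sin(np.radians(psi)),-np.cos(np.radians(psi)),0],[0,0,-1]])
    print(sel,d,z,shift(s,X).round(4),Ro.from_matrix(m.T@Rt).as_rotvec().round(3))
E
sed -i '/^    Rt=np.array/d' h.py
python3 - <<'E'
from h import *
s=ctrl.get_state();go(s,-30,30,z=170);go(s,-30,30,z=110)
E
```

```text
-30 30 170 [0.031  0.055  0.1202] [-0.    -0.001  0.007]
-30 30 110 [0.0309 0.055  0.1802] [-0.    -0.001  0.007]
```

```bash
python3 -m handwheel '[[0.031,0.055,0.03,0,0,0.007,1],[0.031,0.055,0.06,0,0,0.007,1],[0.031,0.055,0.09,0,0,0.007,1],[0.031,0.055,0.12,0,0,0.007,1],[0.031,0.055,0.13,0,0,0.007,1],[0.031,0.055,0.14,0,0,0.007,1],[0.031,0.055,0.15,0,0,0.007,1],[0.031,0.055,0.16,0,0,0.007,1],[0.031,0.055,0.17,0,0,0.007,1],[0.031,0.055,0.18,0,0,0.007,1],[0.031,0.055,0.18,0,0,0.007,1],[0.031,0.055,0.18,0,0,0.007,1]]'
python3 - <<'E'
from h import *
s=ctrl.get_state();print(s['time'],s['position'],s['force'])
for d in (19,17): go(s,-30,d)
for a in (-24,-18,-12,-6,0): go(s,a,17)
E
```

```text
time: 2.82
position: [620.3, 97.3, 110.1]
eef_rot: [0.618, 0.786, 0.0, -0.001]
force: [-0.2, 1.0, -0.5]
width: -0.1
2.8167 [620.25304596  97.33072758 110.05476241] [-0.15011067  1.02723801 -0.49628332]
-30 19 110 [-0.0111  0.0001  0.    ] [-0.001 -0.001 -0.   ]
-30 17 110 [-0.0131  0.0001  0.    ] [-0.001 -0.001 -0.   ]
-24 17 110 [-0.0167  0.0017  0.    ] [-0.001 -0.001  0.104]
-18 17 110 [-0.0205  0.0029  0.    ] [-0.001 -0.001  0.209]
-12 17 110 [-0.0244  0.0037  0.    ] [-0.001 -0.001  0.314]
-6 17 110 [-0.0284  0.0041  0.    ] [-0.001 -0.001  0.419]
0 17 110 [-0.0323  0.004   0.    ] [-0.001 -0.001  0.523]
```

```bash
python3 -m handwheel '[[-0.006,0,0,0,0,0,1],[-0.011,0,0,0,0,0,1],[-0.013,0,0,0,0,0,1],[-0.015,0.001,0,0,0,0.052,1],[-0.0167,0.0017,0,0,0,0.104,1],[-0.0186,0.0023,0,0,0,0.157,1],[-0.0205,0.0029,0,0,0,0.209,1],[-0.0225,0.0033,0,0,0,0.262,1],[-0.0244,0.0037,0,0,0,0.314,1],[-0.0264,0.0039,0,0,0,0.366,1],[-0.0284,0.0041,0,0,0,0.419,1],[-0.0284,0.0041,0,0,0,0.419,1],[-0.0284,0.0041,0,0,0,0.419,1]]'
python3 - <<'E'
from h import *
s=ctrl.get_state();print(s['time'],s['position'],s['force'])
i,im=snap('wrist','w2')
cv2.imwrite('pics/w2b.png',im)
for a in range(0,31,5): go(s,a,17)
E
```

```text
time: 3.9
position: [631.1, 70.4, 110.2]
eef_rot: [0.768, 0.641, 0.0, -0.001]
force: [0.0, 0.2, 0.4]
width: -0.1
3.9 [631.09002671  70.44496673 110.24832187] [0.01608266 0.21062859 0.37003379]
0 17 110 [-0.0034  0.0013  0.0002] [-0.001 -0.001  0.106]
5 17 110 [-0.0065  0.0024  0.0002] [-0.001 -0.001  0.193]
10 17 110 [-0.0098  0.0031  0.0002] [-0.001 -0.001  0.28 ]
15 17 110 [-0.0131  0.0036  0.0002] [-0.001 -0.001  0.367]
20 17 110 [-0.0164  0.0038  0.0002] [-0.001 -0.001  0.455]
25 17 110 [-0.0197  0.0036  0.0002] [-0.001 -0.     0.542]
30 17 110 [-0.023   0.0032  0.0002] [-0.001 -0.     0.629]
```

View pics/w2b.png

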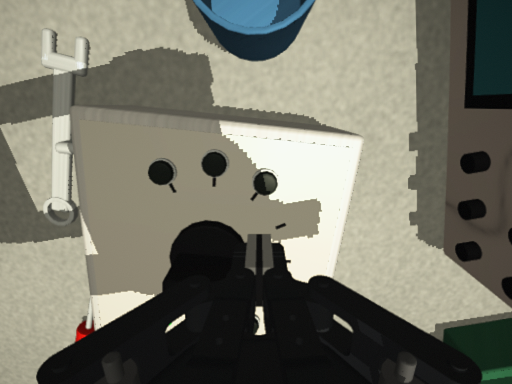

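The fingers hide the handle, whose bar is no longer visible on the near side. Force is zero, so it has snapped ahead into a click. Next click (to +30):

```bash
python3 -m handwheel '[[-0.0017,0.0007,0,0,0,0.053,1],[-0.0034,0.0013,0,0,0,0.106,1],[-0.0053,0.002,0,0,0,0.158,1],[-0.0072,0.0026,0,0,0,0.21,1],[-0.0091,0.003,0,0,0,0.262,1],[-0.0111,0.0034,0,0,0,0.315,1],[-0.0131,0.0036,0,0,0,0.367,1],[-0.0151,0.0037,0,0,0,0.42,1],[-0.017,0.0038,0,0,0,0.472,1],[-0.019,0.0037,0,0,0,0.524,1],[-0.019,0.0037,0,0,0,0.524,1]]'
python3 - <<'E'
from h import *
s=ctrl.get_state();print(s['time'],s['position'],s['force'])
i,im=snap('scene','s3')
for a in (0,30,60):
    th=P[2]-np.radians(a);q=proj(i,np.r_[A+46*np.array([np.cos(th),np.sin(th)]),132]);print(a,q)
    cv2.circle(im,tuple(q.astype(int)),1,(255,0,255),-1)
cv2.imwrite('pics/s3c.png',cv2.resize(im[130:270,190:400],None,fx=3,fy=3,interpolation=3))
for a in range(30,61,6): go(s,a,17)
E
```

```text
time: 4.87
position: [631.3, 51.0, 110.3]
eef_rot: [0.908, 0.42, -0.0, -0.0]
force: [-0.0, -0.2, -0.9]
width: 0.0
4.8667 [631.25610069  50.98668912 110.29077523] [-0.03852707 -0.21785064 -0.85525586]
0 [292.17967924 202.3470571 ]
30 [279.07724281 202.64402159]
60 [267.59646105 198.41774519]
30 17 110 [-0.0035  0.0016  0.0003] [-0.001 -0.     0.104]
36 17 110 [-0.0073  0.0028  0.0003] [-0.001 -0.     0.209]
42 17 110 [-0.0112  0.0036  0.0003] [-0.001  0.     0.314]
48 17 110 [-0.0152  0.004   0.0003] [-0.001  0.     0.418]
54 17 110 [-0.0192  0.004   0.0003] [-0.001  0.     0.523]
60 17 110 [-0.0231  0.0035  0.0003] [-0.001  0.     0.628]
```

View pics/s3c.png

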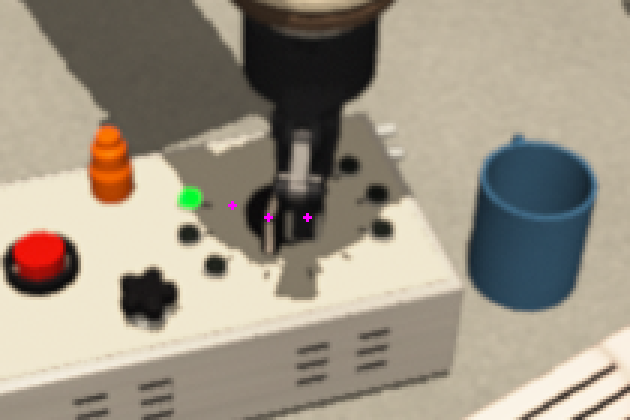

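The handle's end is at the +30 mark, crop (268,218), just ahead of the fingers, so the clicks are working. On to +60:

```bash
python3 -m handwheel '[[-0.0017,0.0008,0,0,0,0.052,1],[-0.0035,0.0016,0,0,0,0.104,1],[-0.0054,0.0022,0,0,0,0.157,1],[-0.0073,0.0028,0,0,0,0.209,1],[-0.0092,0.0032,0,0,0,0.262,1],[-0.0112,0.0036,0,0,0,0.314,1],[-0.0132,0.0038,0,0,0,0.366,1],[-0.0152,0.004,0,0,0,0.418,1],[-0.0172,0.004,0,0,0,0.471,1],[-0.0192,0.004,0,0,0,0.523,1],[-0.0192,0.004,0,0,0,0.523,1]]'
python3 - <<'E'
from h import *
s=ctrl.get_state();print(s['force'],s['joint_positions'][5])
for a in range(60,91,6): go(s,a,17)
E
```

```text
time: 5.83
position: [621.9, 33.8, 110.3]
eef_rot: [0.985, 0.173, -0.0, -0.0]
force: [-0.2, 0.4, -0.0]
width: 0.1
[-0.22647474  0.37353166 -0.0158362 ] 1.1540065401505806
60 17 110 [-0.0036  0.0016  0.0003] [-0.001  0.     0.108]
66 17 110 [-0.0074  0.0028  0.0003] [-0.001  0.     0.213]
72 17 110 [-0.0113  0.0036  0.0003] [-0.001  0.     0.317]
78 17 110 [-0.0153  0.0039  0.0003] [-0.001  0.001  0.422]
84 17 110 [-0.0193  0.0039  0.0004] [-0.001  0.001  0.527]
90 17 110 [-0.0232  0.0034  0.0004] [-0.001  0.001  0.632]
```

```bash
python3 -m handwheel '[[-0.0018,0.0008,0,0,0,0.054,1],[-0.0036,0.0016,0,0,0,0.108,1],[-0.0055,0.0022,0,0,0,0.16,1],[-0.0074,0.0028,0,0,0,0.213,1],[-0.0093,0.0032,0,0,0,0.265,1],[-0.0113,0.0036,0,0,0,0.317,1],[-0.0133,0.0038,0,0,0,0.37,1],[-0.0153,0.0039,0,0,0,0.422,1],[-0.0173,0.0039,0,0,0,0.475,1],[-0.0193,0.0039,0,0,0,0.527,1],[-0.0193,0.0039,0,0,0,0.527,1]]'
python3 - <<'E'
from h import *
s=ctrl.get_state();print(s['force'],s['joint_positions'][5])
for a in range(90,121,6): go(s,a,17)
i,im=snap('scene','s4')
for a in (60,90,120):
    th=P[2]-np.radians(a);q=proj(i,np.r_[A+46*np.array([np.cos(th),np.sin(th)]),132]);print(a,q)
    cv2.circle(im,tuple(q.astype(int)),1,(255,0,255),-1)
cv2.imwrite('pics/s4c.png',cv2.resize(im[130:270,190:400],None,fx=3,fy=3,interpolation=3))
E
```

```text
time: 6.75
position: [604.9, 23.7, 110.4]
eef_rot: [0.996, -0.089, -0.0, -0.0]
force: [-0.9, 0.6, 0.8]
width: -0.3
[-0.93099537  0.57274012  0.82062592] 1.6612224908726616
90 17 110 [-0.0035  0.0017  0.0004] [-0.001  0.001  0.106]
96 17 110 [-0.0073  0.0029  0.0004] [-0.001  0.001  0.21 ]
102 17 110 [-0.0112  0.0037  0.0004] [-0.001  0.001  0.315]
108 17 110 [-0.0152  0.004   0.0004] [-0.001  0.001  0.42 ]
114 17 110 [-0.0191  0.004   0.0005] [-0.     0.001  0.524]
120 17 110 [-0.0231  0.0036  0.0005] [-0.     0.001  0.629]
60 [267.59646105 198.41774519]
90 [261.00968809 191.01327768]
120 [260.90078365 182.62038169]
```

View pics/s4c.png

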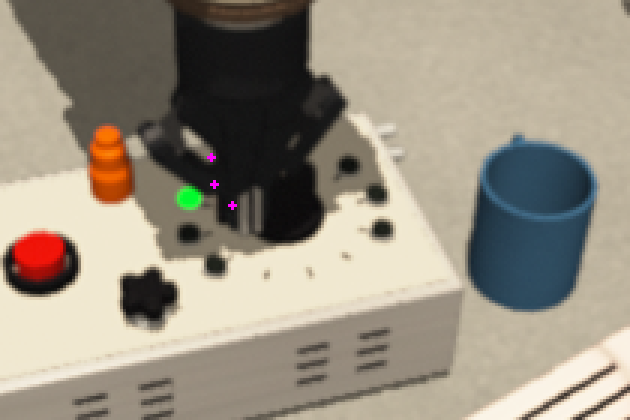

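The handle is now hidden behind the fingers near +90, and all the loose things are clear. Last click, to 114°:

```bash
python3 -m handwheel '[[-0.0017,0.0008,0,0,0,0.053,1],[-0.0035,0.0017,0,0,0,0.106,1],[-0.0054,0.0023,0,0,0,0.158,1],[-0.0073,0.0029,0,0,0,0.21,1],[-0.0092,0.0033,0,0,0,0.263,1],[-0.0112,0.0037,0,0,0,0.315,1],[-0.0132,0.0039,0,0,0,0.368,1],[-0.0152,0.004,0,0,0,0.42,1],[-0.0172,0.004,0,0,0,0.472,1],[-0.0191,0.004,0,0,0,0.524,1],[-0.0191,0.004,0,0,0,0.524,1]]'
python3 - <<'E'
from h import *
s=ctrl.get_state();print(s['force'],s['joint_positions'][5])
go(s,114,25);go(s,114,25,z=230)
E
```

```text
time: 7.72
position: [585.5, 23.3, 110.5]
eef_rot: [0.94, -0.342, -0.0, -0.0]
force: [-0.2, 0.4, -0.6]
width: -0.1
[-0.20808977  0.401083   -0.58397512] 2.177581425527482
114 25 110 [0.008  0.0002 0.0005] [-0.     0.001  0.004]
114 25 230 [ 0.0079  0.0002 -0.1195] [-0.     0.001  0.004]
```

```bash
python3 -m handwheel '[[0.004,0,0,0,0,0,1],[0.008,0,0,0,0,0,1],[0.008,0,-0.02,0,0,0,1],[0.008,0,-0.05,0,0,0,1],[0.008,0,-0.08,0,0,0,1],[0.008,0,-0.12,0,0,0,1],[-0.005,-0.015,-0.15,0,0,0,1],[-0.017,-0.034,-0.18,0,0,0,1],[-0.017,-0.034,-0.18,0,0,0,1],[-0.017,-0.034,-0.18,0,0,0,1],[-0.017,-0.034,-0.18,0,0,0,1]]'
python3 - <<'E'
from h import *
s=ctrl.get_state()
i,im=snap('wrist','w5')
for a in (90,120):
  for r in(-20,46):
    th=P[2]-np.radians(a);q=proj(i,np.r_[A+r*np.array([np.cos(th),np.sin(th)]),132]);print(a,r,q)
    cv2.circle(im,tuple(q.astype(int)),2,(255,0,255),-1)
cv2.imwrite('pics/w5b.png',cv2.resize(im,(800,600),interpolation=3))
print(shift(s,[549.5,-93.5,150]),shift(s,[549.5,-93.5,116]))
E
```

```text
time: 8.63
position: [594.6, 59.9, 289.8]
eef_rot: [0.94, -0.342, -0.001, -0.0]
force: [0.7, 0.3, -0.4]
width: 0.2
90 -20 [242.5842586  185.39421705]
90 46 [295.07477491 163.23095284]
120 -20 [241.08833003 176.93721134]
120 46 [297.25479661 183.04658345]
[0.06414763 0.14650953 0.13973323] [0.06419452 0.14649927 0.17373319]
```

View pics/w5b.png

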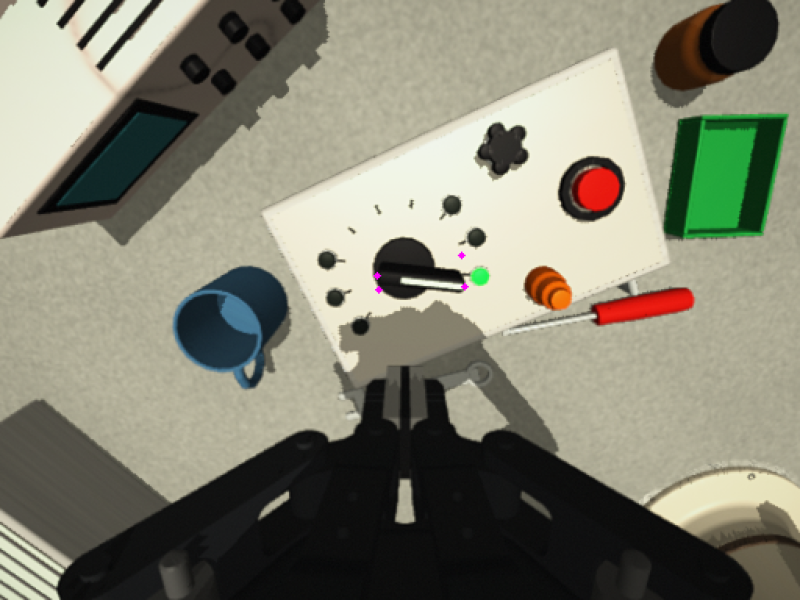

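The white pointer line points straight at the green lamp at (480,276), ending at the +120 mark (465,287), and nothing else has moved. Now to the button.

```bash
python3 -m handwheel '[[0.016,0.036,0.02,0,0,0,1],[0.032,0.073,0.04,0,0,0,1],[0.048,0.11,0.06,0,0,0,1],[0.064,0.1465,0.08,0,0,0,1],[0.064,0.1465,0.11,0,0,0,1],[0.064,0.1465,0.14,0,0,0,1],[0.064,0.1465,0.16,0,0,0,1],[0.064,0.1465,0.17,0,0,0,1],[0.064,0.1465,0.174,0,0,0,1],[0.064,0.1465,0.174,0,0,0,1],[0.064,0.1465,0.174,0,0,0,1]]'
```

```text
time: 9.6
position: [549.3, -93.6, 116.2]
eef_rot: [0.94, -0.342, -0.001, 0.0]
force: [-0.1, 0.1, 0.5]
width: 0.2
```

```bash
python3 -c "
from h import *
s=ctrl.get_state();print(s['position'],s['force']);print(shift(s,[549.5,-93.5,104]))
i,im=snap('scene','s6');cv2.imwrite('pics/s6c.png',cv2.resize(im[130:270,150:360],None,fx=3,fy=3,interpolation=3))"
```

```text
[549.33526698 -93.6490586  116.23789413] [-0.0783537   0.07674406  0.50730752]
[ 4.41550207e-05 -2.25633221e-04  1.22377509e-02]
```

View pics/s6c.png

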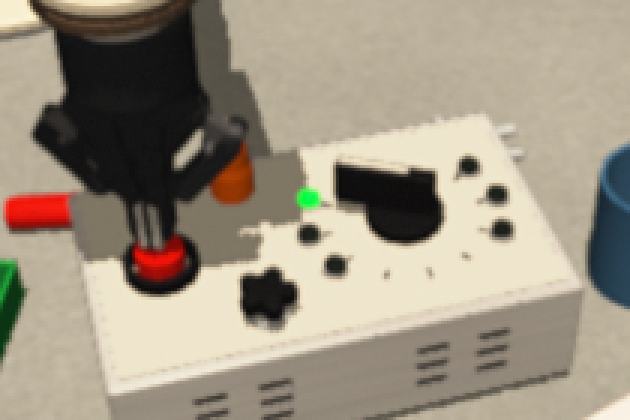

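The fingertip is centred over the button at (158,262), the pointer is still at the green lamp, and the coupling stands clear. I'll press slowly.

```bash
python3 -m handwheel '[[0,0,0.003,0,0,0,1],[0,0,0.006,0,0,0,1],[0,0,0.008,0,0,0,1],[0,0,0.01,0,0,0,1],[0,0,0.011,0,0,0,1],[0,0,0.012,0,0,0,1],[0,0,0.012,0,0,0,1],[0,0,0.012,0,0,0,1]]'
```

```text
time: 10.32
position: [549.7, -93.6, 104.8]
eef_rot: [0.94, -0.342, -0.0, -0.0]
force: [3.2, -0.2, 4.0]
width: 0.1
```

```bash
python3 -m handwheel '[[0,0,0.001,0,0,0,1],[0,0,0.0015,0,0,0,1],[0,0,0.002,0,0,0,1],[0,0,0.002,0,0,0,1]]'
```

```text
time: 10.65
position: [549.8, -93.6, 103.8]
eef_rot: [0.94, -0.342, 0.0, -0.0]
force: [-3.3, 2.5, 16.9]
width: -0.5
```

The force rose from 4 to 17 N within 1 mm, so the button is on its stop. Releasing and lifting clear.

```bash
python3 -m handwheel '[[0,0,-0.003,0,0,0,1],[0,0,-0.007,0,0,0,1],[0,0,-0.015,0,0,0,1],[0,0,-0.04,0,0,0,1],[0,0,-0.08,0,0,0,1],[0,0,-0.12,0,0,0,1],[-0.03,-0.08,-0.16,0,0,0,1],[-0.05,-0.12,-0.185,0,0,0,1],[-0.05,-0.12,-0.185,0,0,0,1],[-0.05,-0.12,-0.185,0,0,0,1],[-0.05,-0.12,-0.185,0,0,0,1],[-0.05,-0.12,-0.185,0,0,0,1]]'
python3 -c "
from h import *
s=ctrl.get_state();print(s['position'],s['force'])
i,im=snap('wrist','w7');cv2.imwrite('pics/w7b.png',cv2.resize(im,(800,600),interpolation=3))"
```

```text
time: 11.65
position: [588.4, 31.3, 289.0]
eef_rot: [0.94, -0.341, 0.0, 0.0]
force: [0.4, -1.0, -1.3]
width: -0.3
[588.43027912  31.27415835 289.04119817] [ 0.38409744 -1.02990233 -1.26479803]
```

View pics/w7b.png

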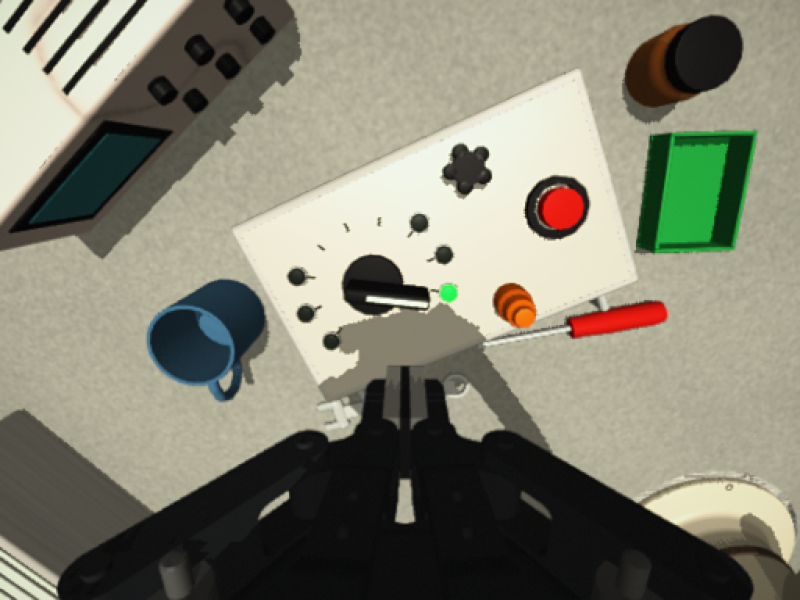

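The pointer is still at the lit lamp (448,293), the button is back up at (562,208), and the loose things are where they were. Handing in.

```bash
python3 -c "
from cell import ctrl
print(ctrl.job_done())"
```

```text
the job is handed in; nothing more can be done
None
```

The selector is at the lit lamp and the red button has been pressed and released. I handed the job in at about 12 s of robot time. `job_done` gave no verdict.

- **Selector:** I pushed the handle with the closed fingertips, click by click, from −30° to +120°, where the green lamp is. The wrist picture afterwards showed the pointer straight at that lamp.
- **Button:** I then pressed it until the finger was at z = 103.8 mm, about 6 mm below the estimated top. The force rose from 4 to 17 N over the last millimetre, which I take as its stop, and then I lifted clear. I inferred full travel from the height and force, because the joint itself can't be read.
- **Last picture:** The pointer was still at the green lamp, the button was up, and nothing loose appeared to have moved. The robot was clear of everything.
- **Not checked:** The fingers hid the handle at the 0°, +60° and +90° clicks, so I judged those by the near-zero force. Otherwise no checks failed or disagreed.

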